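# Fold the grow-bay door and load the seedling tray

### The job

Push the blue bifold door of the little grow bay in at its fold so that both panels collapse fully against the left-hand side of the doorway (as seen from the robot), with the seedling tray still outside. Then bring the seedling tray by its orange tab, kept level, tab towards the robot, in through the doorway beside the folded door (not lifted over the walls), and set it on the bench square and all the way back against the bay's rear stop, leaving the door folded. Leave the small grey net cup in the bay's back left corner and everything else on the bench where it stands.

Things in the scene. Friction and masses are not known exactly. Their poses are not given: they have to be found in the camera images.
- bay: White grow bay fixed on the black bench; no floor or sill. Origin: middle of the doorway at bench level; x into the bay (away from the robot), y left, z up. Clear width inside 194 mm (y -97 to +97); side walls 10 mm thick, 85 mm high; posts at the doorway 89 mm, outer faces at y +-111. Rear stop 45 mm high, its face at x = 235 mm. Open on top but for a slim lamp bar over the back, at x 212 to 238 mm, 157 to 182 mm up.
- post (a point): Top of the fixed hinge of the door at the left doorway post: bay x = 0, y = +95 mm. Two equal panels hang here in series, each 95 mm between hinge lines, 8 mm thick, from 4 to 77 mm above the bench, with the fold between them going INTO the bay. Friction at this hinge is about 0.22 N m (2 to 3 N at the fold); no spring, the door stays where it is left.
- door (a joint): Angle t of the first panel at the left post, rad: 0 = flat shut, grows as the fold is pushed into the bay, stop at 1.45; beyond 1.25 is fully folded. Fold at bay x = 95 sin t, y = 95 - 95 cos t mm; free edge at x = 0, y = 95 - 190 cos t mm. Starts nearly shut, when the free edge hardly moves along the track: push in at the fold; once well folded the free edge slides left easily.
- fold (a point): Top of the fold hinge between the two panels (orange vertical pin, 10 mm diameter, from 4 to 81 mm above the bench). On the robot's side the two panels make a V with the fold at its bottom, in which fingertips can push.
- lead (a point): Top of the steel pin (12 mm diameter, from 4 to 81 mm above the bench) at the free edge of the second panel; it runs along the track across the doorway (bay x = 0), to the left as the door folds.
- tray: Black seedling tray with green sprouts, 130 (its x) by 100 mm (its y), walls 40 mm high, 0.25 to 0.5 kg, loose on the bench in front of the bay, left or right. Origin: centre of underside; z up; tab at its -x end. Sprouts reach 46 mm up and begin 45 mm behind the tab. Home: +x end against the bay's rear stop, centre at bay x = 170 mm, y about -25 mm (midway between right wall and net cup).
- tab (a point): Middle of the top edge of the tray's orange upright tab: a plate 8 mm thick along the tray's x, 50 mm wide along its y, top 85 mm above the tray's underside, standing free above the 40 mm wall. Centred 61 mm from the tray's centre, towards its -x end. Pinch it across its thickness from above.
- netcup: Small grey net cup, 42 mm diameter, 46 mm high, loose, standing in the back left corner of the bay at about bay x = 190, y = +68 mm; origin at the centre of its underside. Leave it standing there.
- seedbox: Green seed box with white lid, 114 x 94 x 57 mm, loose, on the other side from the tray. Leave alone.
- netcup2: Grey net cup, 42 mm diameter, 46 mm high, loose, left of the bay. Leave alone.
- clearcup: Clear plastic cup, 84 mm diameter, 100 mm high, loose, left of the bay. Leave alone.
- nutrient: Green bottle with blue cap, 64 mm diameter, 170 mm high, loose, right of the bay. Leave alone.
- jar: Clear jar with white lid, 70 mm diameter, 90 mm high, loose, right of the bay. Leave alone.
- brush: Hand brush, 180 mm long, lying on the bench right of the bay. Leave alone.
Mind the look-alikes: they are no part of the job. Leave any yellow look-alike of the tray alone.

How it is judged (in metres and radians):
On the way, in this order (a step that is already met when the one before it is completed fails the run):
1. the door is folded fully to the left (beyond 1.25 rad) while the tray is still outside the bay (value of joint door above 1.25 rad and x of tray in the frame of bay below 0 m), for 0.2 s.
2. the tray goes in through the doorway beside the folded door, not over the walls (x of tray in the frame of bay between -0.03 and 0.09 m and y of tray in the frame of bay between -0.05 and 0.03 m and height (world z) of tray below 0.07 m and value of joint door above 1.2 rad), for 0.1 s.
3. the tray stands fully home in the bay with the door still folded (x of tray in the frame of bay above 0.157 m and y of tray in the frame of bay between -0.05 and 0.03 m and angle between the x axis of tray and the x axis of bay, either way round below 0.12 rad and x of tab in the frame of bay below 0.13 m and height (world z) of tray below 0.006 m and angle between tray's own z axis and vertical below 0.06 rad and value of joint door above 1.2 rad), for 0.2 s.
At the end, for the whole second after the job is handed in: Tray flat on the bench in the bay, tab towards the robot, rear end within 13 mm of the stop, square within 0.12 rad, centre 50 mm right to 30 mm left of the bay's middle, at rest and released; door beyond 1.2 rad; the net cup within 20 mm of its start (all of step 3 and linear speed of tray below 0.02 m/s and distance of netcup from where it was at the start of the episode below 0.02 m); the robot touches nothing.
It fails at once if the net cup in the bay is moved more than 20 mm or tipped (distance of netcup from where it was at the start of the episode above 0.02 m or angle between netcup's own z axis and vertical above 0.4 rad).
It fails at once if the tray is tilted more than 0.4 rad (angle between tray's own z axis and vertical above 0.4 rad).
It fails at once if another thing on the bench is moved more than 40 mm (distance of any of netcup2, clearcup, nutrient, jar, brush, seedbox from where it was at the start of the episode above 0.04 m).
It also fails if it takes over 72 s, if anything falls off the work surface, if the arm or the gripper's body presses on something with over 40 N, if the wrist force passes 120 N, or if a joint passes its speed limit or range.

### The arm

A 6-joint arm with a two-finger parallel gripper is mounted at the origin on the work surface. World frame = base frame: x ahead of the robot, y to its left, z up, the work surface at z = 0. Lengths are in m, angles in degrees, forces in N, time in s.
With the tool pointing down it reaches from about 0.35 to 0.725 m from the base axis. Payload 6 kg.
Tool frame: the origin (TCP) lies where the fingers leave the gripper's body, on its centre line; the fingertips stand 73 mm ahead of it and the grasp point (between the pads) lies 54 mm ahead of it (env.nose_length is the z of the fingertips in the tool frame, in m); z points along the fingers, y is the line along which they close (so a half turn about z gives the same grasp; the last joint's range is limited). The gripper opens to 85 mm and grips with 20 to 120 N. Pads are 22 mm wide; open, the fingers measure 114 mm over their backs; the gripper's body (76 mm by 85 mm) begins 54 mm behind the grasp point. The pads swing forward as they close: fully open they stand 13 mm farther back than shut.
Start: joints at [90.911, 2.303, 4.859, 0, -92.561, -19.12], TCP at [0.187, 0.57, 0.304] pointing down, gripper open.
Joint ranges: [-146.85, 146.85], [-73.84, 115.35], [-62.03, 85.46], [-188.31, 113.3], [-161.28, -10.13], [-171.36, 171.36]. Speed limits (degrees/s): [147.25, 147.25, 172.46, 180, 180, 180].

### API

Orientations are given as [roll, pitch, yaw] about the fixed x, y, z axes, in that order (R = Rz(yaw) Ry(pitch) Rx(roll)).
In Python, from station import env gives the robot as it stands. The module is installed in compiled form; this text tells all that it offers.
- The arm moves only by the tool drive_tool, never from a script. Its argument "commands" is a list of rows, each a list of 3 entries, a list of its own where there are three numbers: the closure in counts, from 0 (fully open) to 255 (shut), then the shift along the tool's x, y, z as a fraction of full scale, then the turn about the tool's z as a fraction of full scale. In form: [[gripper, [x, y, z], twist], ...]. A call has 1 to 5 rows; each row shifts and turns the commanded pose from where the row before left it, along the tool's axes as they then stand; what a row does not reach is not made up. Full scale, the value 1, is 4 cm for a shift and 5 degrees for a turn. A row lasts 1/10 s, in which the tool goes at most 50 mm and 8.59 degrees, less where a joint would pass 70% of its speed; a pose out of reach is approached as far as the arm can. A call with a number of a shift or a turn outside -1 to 1 is refused whole. A call with a gripper value outside its range is refused whole. The fingers move at their own pace and stop on an object; the grip force is fixed at half the most. Time passes only in rows, so rows that do not move let the fingers close. It gives the time, the measured TCP pose, the force, the opening and the grip force at its end, in the units of the state.
- env.sense(): the state, without advancing time (a new reading comes with each control period).
- env.grab_frame(name): name is "scene" or "top" or "wrist"; returns a dict with "color" (400x640x3 uint8, blue, green, red), "mtx" (3x3 intrinsics, pixels), "extrinsics" (4x4, takes a point from camera to world coordinates). Camera axes: x right, y down, z forward; pixel columns grow to the right and rows downward; lengths in m; the calibration is good to about 2 mm. A picture is of the moment at which its call begins. There is no depth.
- env.close_job(): hands the job in; it is judged then, once.
Trained networks look in a picture, given as the dict that the camera call returned (one of the last four; its "shot" number tells which), for a name from the list of things; names that differ only in an ending like _2 or _b are one class to them, and where a whole thing is asked for, a point or a joint stands for the part that bears it (a point fixed in the world has none). Each returns a list of dicts, best first, with "conf" (0 to 1); they miss things now and then, are a little off and sometimes report something else, mostly with a low value. They report only what shows in the picture. A call takes as long as a camera call. They do not tell look-alikes from the thing itself.
- env.boxes_of(thing, picture): "location" ([x, y, z] in m, in world coordinates, good to about 4 mm: the middle of the surface that is visible of it).
The state is a dict: "time_s": time; "joints": joint angles; "dq": joint speeds; "joint_torque": joint torques, N m; "position": TCP position; "orientation": TCP orientation; "wrist_force": force on the tool from outside, world axes, zero at the start; "ft_torque": the same for the moment, N m; "opening": finger opening in m; "grip_force": force on a finger pad.
Only numpy, scipy, OpenCV 4.12 (cv2) and the standard library are available. Lean on these libraries where they do the work, as an engineer would, in place of code of your own. Each camera call takes 0.05 s, during which the arm holds its last target. There are 200 camera calls.

## Working session

There is one attempt and no reset: what is moved stays moved. The work goes in short steps, Python scripts to look and compute and a tool call to move; the robot and the scene stay as the last step left them, time stands still between calls to the robot, and variables do not carry over. Pictures are saved under pics/ and viewed, at most 10 in all, crops included, and the job is handed in when it is done.

Besides the shell and the picture viewer there is one more tool, called after "Call:" as name(argument=value, ...) on one line, values as JSON. drive_tool: Moves the arm, as the interface text tells. Its arguments: {"type":"object","properties":{"commands":{"type":"array"}},"required":["commands"]}

```bash
mkdir -p pics
python3 - <<'E'
from station import env
import cv2
s=env.sense();print({k:s[k] for k in('time_s','position','orientation','opening')},env.nose_length)
for n in("scene","top"):
    f=env.grab_frame(n);cv2.imwrite(f"pics/{n}0.png",f["color"])
    for t in["bay","post","fold","lead","tray","tab","netcup","seedbox"]:
        print(n,t,[(round(d["conf"],2),[round(float(v),3) for v in d["location"]]) for d in env.boxes_of(t,f)[:3]])
E
```

```text
{'time_s': 0.0, 'position': array([0.1873338 , 0.56978637, 0.3028636 ]), 'orientation': array([ 1.79897353e+02, -7.01167504e-03, -1.82061959e+01]), 'opening': 0.08564116733185491} 0.0726
scene bay [(0.95, [0.771, -0.013, 0.061])]
scene post [(0.9, [0.769, -0.014, 0.065])]
scene fold [(0.67, [0.759, 0.075, 0.03]), (0.55, [0.585, -0.033, 0.055]), (0.53, [0.641, 0.262, 0.035])]
scene lead [(0.59, [0.581, -0.028, 0.055])]
scene tray [(0.7, [0.449, 0.264, 0.029]), (0.67, [0.447, -0.283, 0.055]), (0.57, [0.256, 0.27, 0.032])]
scene tab [(0.92, [0.45, 0.27, 0.03]), (0.71, [0.259, 0.272, 0.033])]
scene netcup [(0.73, [0.638, 0.261, 0.035]), (0.55, [0.758, 0.077, 0.031])]
scene seedbox [(0.63, [0.443, -0.28, 0.055]), (0.52, [0.45, 0.271, 0.034])]
top bay []
top post [(0.94, [0.774, 0.016, 0.082])]
top fold [(0.74, [0.571, -0.044, 0.078])]
top lead [(0.68, [0.571, -0.043, 0.073])]
top tray [(0.76, [0.23, 0.276, 0.03]), (0.69, [0.441, 0.273, 0.031])]
top tab [(0.8, [0.446, 0.273, 0.032]), (0.61, [0.233, 0.272, 0.035])]
top netcup [(0.65, [0.638, 0.271, 0.025]), (0.46, [0.765, 0.077, 0.028])]
top seedbox [(0.88, [0.414, -0.28, 0.061]), (0.72, [0.776, 0.017, 0.084])]
```

View pics/scene0.png

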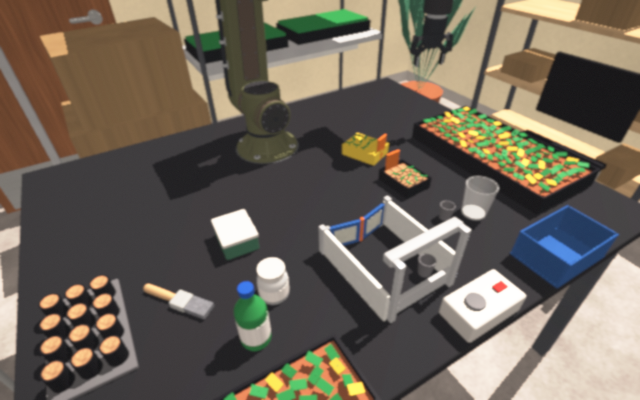

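View pics/top0.png

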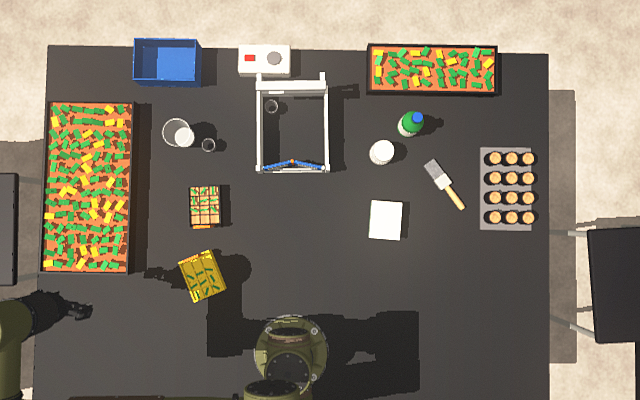

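Top view: the black tray is at (205,206) with its orange tab at (201,227). The yellow look-alike is at (203,276), and the large seedling flats at (88,187) and (432,68) could also be confused with it. I choose the black tray. The bay door, with its fold pin, is near (292,161), and the net cup is at (272,106). Next is one close crop.

```bash
cat > h.py <<'E'
import numpy as np, cv2
def px2w(f,u,v,z):
    K=np.array(f["mtx"]);T=np.array(f["extrinsics"])
    d=T[:3,:3]@np.linalg.solve(K,[u,v,1.0]);o=T[:3,3]
    return o+d*(z-o[2])/d[2]
E
python3 - <<'E'
from station import env
import cv2,numpy as np
f=env.grab_frame("top");np.savez("top.npz",mtx=f["mtx"],extrinsics=f["extrinsics"],color=f["color"])
c=f["color"][70:235,180:340];cv2.imwrite("pics/crop.png",cv2.resize(c,None,fx=3.6,fy=3.6,interpolation=cv2.INTER_CUBIC))
print(f["extrinsics"],f["mtx"])
E
```

```text
[[ 0.01870919 -0.99858629  0.0497532   0.4165164 ]
 [-0.99981481 -0.01846148  0.00543373 -0.06153645]
 [-0.00450753 -0.04984565 -0.99874676  1.62397434]
 [ 0.          0.          0.          1.        ]] [[516.899191     0.         311.35352404]
 [  0.         516.899191   193.0962254 ]
 [  0.           0.           1.        ]]
```

View pics/crop.png

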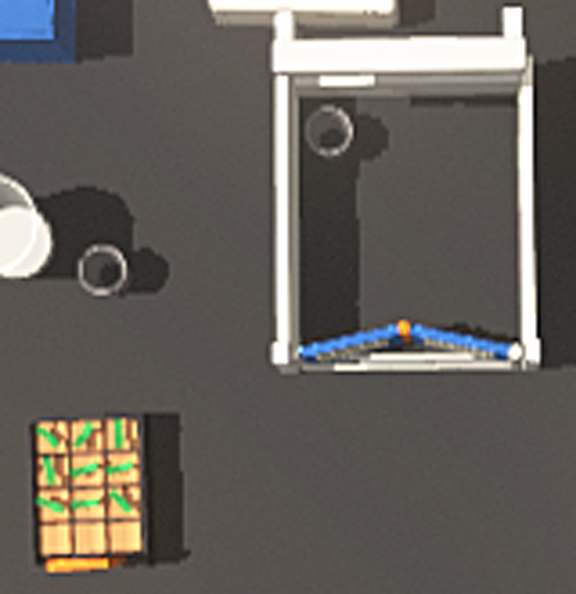

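The crop shows the black tray with its tab at crop (77,564). The posts are at (286,354) and (530,354), the fold pin at (404,328), the lead pin at (515,351) and the net cup at (330,130).

Run:
```python
import numpy as np
from h import px2w
f=np.load("top.npz")
for n,u,v,z in[("postL",286,354,.089),("postR",530,354,.089),("fold",404,328,.081),("lead",515,351,.081),("hingeL",304,352,.08),("wallLback",284,76,.085),("wallRback",526,74,.085),("cup",330,130,.046),("t_tl",35,418,.04),("t_tr",142,416,.04),("t_br",147,556,.04),("t_bl",37,562,.04),("tab",77,564,.085),("tabL",46,564,.085),("tabR",108,563,.085)]:
    print(n,px2w(f,180+(u-1.3)/3.6,70+(v-1.3)/3.6,z).round(4))
```

```text
postL [0.5651 0.1041 0.089 ]
postR [ 0.5688 -0.098   0.089 ]
fold [0.5894 0.0071 0.081 ]
lead [ 0.5719 -0.0857  0.081 ]
hingeL [0.5679 0.0901 0.08  ]
wallLback [0.7989 0.1117 0.085 ]
wallRback [ 0.8041 -0.0907  0.085 ]
cup [0.7625 0.0756 0.046 ]
t_tl [0.5111 0.3224 0.04  ]
t_tr [0.5145 0.231  0.04  ]
t_br [0.3953 0.2235 0.04  ]
t_bl [0.3885 0.317  0.04  ]
tab [0.3882 0.2731 0.085 ]
tabL [0.3878 0.2987 0.085 ]
tabR [0.3895 0.2475 0.085 ]
```

Call:
drive_tool(commands=[[255, [0, 0, 0], 1], [255, [0, 0, 0], 1], [255, [0, 0, 0], 1], [255, [0, 0, 0], 1], [255, [0, 0, 0], 1]])

```text
time_s: 1.45
position: [0.1875, 0.57, 0.3039]
orientation: [180.0, -0.0, -43.4]
wrist_force: [-1.0, -1.0, 0.6]
opening: 0.0124
grip_force: 0.0
```

Call:
drive_tool(commands=[[255, [0, 0, 0], 1], [255, [0, 0, 0], 1], [255, [0, 0, 0], 1], [255, [0, 0, 0], 1], [255, [0, 0, 0], 1]])

```text
time_s: 1.95
position: [0.1875, 0.5699, 0.3038]
orientation: [180.0, -0.0, -68.4]
wrist_force: [-0.4, -0.6, 0.9]
opening: 0.0002
grip_force: 0.0
```

Call:
drive_tool(commands=[[255, [0, 0, 0], 1], [255, [0, 0, 0], 1], [255, [0, 0, 0], 1], [255, [0, 0, 0], 1], [255, [0, 0, 0], 0]])

```text
time_s: 2.45
position: [0.1875, 0.5699, 0.3039]
orientation: [180.0, -0.0, -88.3]
wrist_force: [-0.1, 0.2, -0.1]
opening: 0.0001
grip_force: 0.0
```

Call:
drive_tool(commands=[[255, [0.96, -0.49, 0], 0], [255, [0.96, -0.49, 0.2], 0], [255, [0.96, -0.49, 0.2], 0], [255, [0.96, -0.49, 0.2], 0], [255, [0.96, -0.49, 0.2], 0]])

```text
time_s: 2.95
position: [0.2919, 0.3795, 0.2718]
orientation: [-180.0, 0.0, -88.0]
wrist_force: [1.8, 0.8, 1.2]
opening: -0.0
grip_force: 0.0
```

Call:
drive_tool(commands=[[255, [0.96, -0.49, 0.2], 0], [255, [0.96, -0.49, 0.2], 0], [255, [0.96, -0.49, 0.2], 0], [255, [0.96, -0.49, 0.2], 0], [255, [0.96, -0.49, 0.2], 0]])

```text
time_s: 3.45
position: [0.3958, 0.1906, 0.232]
orientation: [-179.9, 0.1, -88.0]
wrist_force: [0.7, 0.8, 0.1]
opening: -0.0001
grip_force: 0.0
```

Call:
drive_tool(commands=[[255, [0.96, -0.49, 0.3], 0], [255, [0.96, -0.49, 0.3], 0], [255, [0.96, -0.49, 0.3], 0], [255, [0.96, -0.49, 0.3], 0], [255, [0.96, -0.49, 0.3], 0]])

```text
time_s: 3.95
position: [0.5, 0.0016, 0.1718]
orientation: [-179.9, 0.0, -88.1]
wrist_force: [0.4, 0.5, -0.2]
opening: -0.0002
grip_force: 0.0
```

Call:
drive_tool(commands=[[255, [0, 0, 0.7], 0], [255, [0, 0, 0.7], 0], [255, [0, -0.5, 0], 0], [255, [-0.05, -0.5, 0], 0], [255, [0, -0.5, 0], 0]])

```text
time_s: 4.45
position: [0.5599, 0.0073, 0.1158]
orientation: [-180.0, -0.0, -88.0]
wrist_force: [-0.3, -0.3, 1.8]
opening: 0.0001
grip_force: 0.0
```

Call:
drive_tool(commands=[[255, [0, -0.2, 0], 0], [255, [-0.06, -0.15, 0], 0], [255, [-0.06, -0.15, 0], 0], [255, [-0.06, -0.15, 0], 0], [255, [0, 0, 0], 0]])

```text
time_s: 4.95
position: [0.5853, 0.0156, 0.1158]
orientation: [-180.0, -0.0, -88.2]
wrist_force: [-0.6, -1.6, -1.0]
opening: 0.0001
grip_force: 0.6
```

Call:
drive_tool(commands=[[255, [-0.08, -0.12, 0], 0], [255, [-0.09, -0.1, 0], 0], [255, [-0.09, -0.1, 0], 0], [255, [-0.1, -0.09, 0], 0], [255, [0, 0, 0], 0]])

```text
time_s: 5.45
position: [0.6016, 0.031, 0.1161]
orientation: [-179.9, 0.0, -88.2]
wrist_force: [-0.6, -0.7, -0.8]
opening: 0.0001
grip_force: 0.3
```

Call:
drive_tool(commands=[[255, [-0.11, -0.05, 0], 0], [255, [-0.11, -0.05, 0], 0], [255, [-0.11, -0.05, 0], 0], [255, [-0.12, -0.04, 0], 0], [255, [0, 0, 0], 0]])

```text
time_s: 5.95
position: [0.6083, 0.0494, 0.116]
orientation: [-180.0, 0.0, -88.2]
wrist_force: [-0.8, -0.5, -0.5]
opening: 0.0002
grip_force: 0.5
```

Run:
```python
from station import env
import cv2,numpy as np
f=env.grab_frame("scene");g=env.grab_frame("wrist")
a=cv2.resize(f["color"][180:320,300:500],(560,392));b=cv2.resize(g["color"],(320,200))
cv2.imwrite("pics/push.png",np.vstack([a,cv2.copyMakeBorder(b,0,0,0,240,0)]))
```

```text
(no output)
```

View pics/push.png

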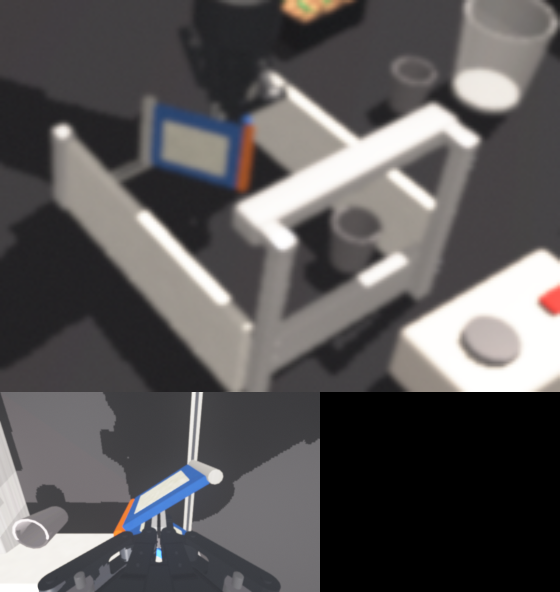

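The wrist view shows the V with the fold well in. The lead pin top is at wrist pixel (430,168), and the door is roughly half folded.

Run:
```python
from station import env
import numpy as np
from h import px2w
g=env.grab_frame("wrist")
w=px2w(g,430,168,.081);print(w.round(4), px2w(g,250,270,.078).round(4), np.round(g["extrinsics"],3))
d=w[:2]-[.567,.003];y=-.03*d[0]+d[1];print(y,np.arccos((.095-y)/.19))
```

```text
[ 0.5661 -0.0081  0.081 ] [0.6378 0.0413 0.078 ] [[-0.999 -0.032 -0.01   0.61 ]
 [-0.034  0.951  0.306 -0.029]
 [-0.     0.306 -0.952  0.186]
 [ 0.     0.     0.     1.   ]]
-0.011067888398537536 0.9785188286596563
```

Call:
drive_tool(commands=[[255, [0.2, 0.6, 0], 0], [255, [0, 1, 0], 0], [255, [0, 1, 0], 0], [255, [0.8, 0, 0], 0], [255, [0.8, 0, 0], 0]])

```text
time_s: 6.6
position: [0.5056, -0.0263, 0.1166]
orientation: [-179.9, 0.1, -88.0]
wrist_force: [0.5, -0.1, 0.4]
opening: 0.0001
grip_force: 0.0
```

Call:
drive_tool(commands=[[255, [0.8, 0, 0], 0], [255, [0, -0.75, 0], 0], [255, [0, -0.75, 0], 0], [255, [0, 0, 0], 0], [255, [0, 0, 0], 0]])

```text
time_s: 7.1
position: [0.5672, -0.0566, 0.1153]
orientation: [179.9, 0.0, -88.2]
wrist_force: [-0.2, -0.4, 0.5]
opening: -0.0002
grip_force: 0.0
```

Call:
drive_tool(commands=[[255, [-0.3, 0, 0], 0], [255, [-0.3, 0, 0], 0], [255, [-0.3, 0, 0], 0], [255, [-0.3, 0, 0], 0], [255, [-0.3, 0, 0], 0]])

```text
time_s: 7.6
position: [0.565, 0.0042, 0.1161]
orientation: [180.0, -0.0, -88.2]
wrist_force: [-1.7, -2.2, 0.4]
opening: 0.0001
grip_force: 0.8
```

Call:
drive_tool(commands=[[255, [-0.3, 0, 0], 0], [255, [-0.3, 0, 0], 0], [255, [-0.25, 0, 0], 0], [255, [-0.25, 0, 0], 0], [255, [-0.1, 0, 0], 0]])

```text
time_s: 8.1
position: [0.5639, 0.0521, 0.1158]
orientation: [180.0, -0.0, -88.2]
wrist_force: [-0.7, -1.5, 0.7]
opening: 0.0002
grip_force: 0.6
```

Run:
```python
from station import env
import cv2,numpy as np
f=env.grab_frame("scene");g=env.grab_frame("wrist")
np.savez("w.npz",**{k:g[k] for k in("color","mtx","extrinsics")})
a=cv2.resize(f["color"][180:320,300:500],(420,294));b=cv2.resize(g["color"],(448,280))
cv2.imwrite("pics/push2.png",np.vstack([cv2.copyMakeBorder(a,0,0,0,28,0),b]))
```

```text
(no output)
```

View pics/push2.png

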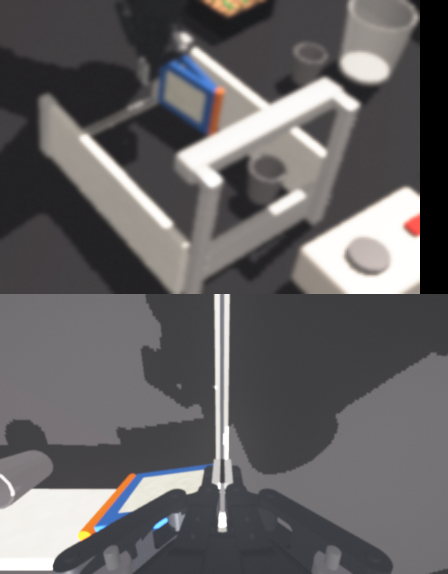

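The panels now lie together at the left wall. The fold pin top is near wrist (119,344). I back off, check, and head for the tray.

Call:
drive_tool(commands=[[255, [-0.05, 0, 0], 0], [255, [0.5, 0, 0], 0], [255, [0, 1, 0], 0], [0, [0, 1, -0.5], 0], [0, [0, 1, -1], 0]])

```text
time_s: 8.7
position: [0.4467, 0.0285, 0.1689]
orientation: [179.7, -0.1, -88.3]
wrist_force: [0.3, 0.9, 1.7]
opening: 0.0285
grip_force: 0.0
```

Run:
```python
from station import env
import numpy as np,cv2
from h import px2w
f=env.grab_frame("top")
cv2.imwrite("pics/crop2.png",cv2.resize(f["color"][70:235,180:340],None,fx=3.6,fy=3.6,interpolation=cv2.INTER_CUBIC))
s=env.sense();print(s["position"],s["orientation"])
```

```text
[0.44643577 0.02856635 0.17950276] [-1.79443086e+02  1.73164198e-01 -8.82459372e+01]
```

View pics/crop2.png

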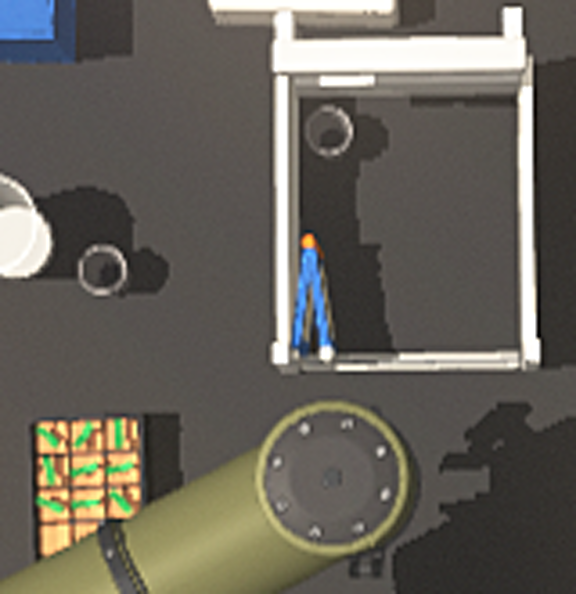

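The door is fully folded: fold at crop (309,241), lead at (326,352), t about 1.4. The tray hasn't moved. Next, to above the tab.

Call:
drive_tool(commands=[[0, [-0.88, 0.18, 0], 0], [0, [-0.88, 0.18, 0], 0], [0, [-0.88, 0.18, 0], 0], [0, [-0.88, 0.18, 0], 0], [0, [-0.88, 0.18, 0], 0]])

```text
time_s: 9.25
position: [0.4073, 0.2056, 0.1719]
orientation: [-179.9, 0.1, -88.2]
wrist_force: [0.9, 1.1, -0.3]
opening: 0.0857
grip_force: 0.0
```

Call:
drive_tool(commands=[[0, [-0.88, 0.18, 0], 0], [0, [-0.88, 0.18, 0], 0], [0, [0, 0, 0], 0], [0, [0, 0, 0], 0]])

```text
time_s: 9.65
position: [0.391, 0.2747, 0.1713]
orientation: [-180.0, 0.0, -88.1]
wrist_force: [-0.1, 0.6, -0.4]
opening: 0.0852
grip_force: 0.0
```

Run:
```python
from station import env
import numpy as np,cv2
g=env.grab_frame("wrist")
np.savez("w.npz",**{k:g[k] for k in("color","mtx","extrinsics")})
cv2.imwrite("pics/w3.png",g["color"])
s=env.sense();print(s["position"],s["orientation"],s["opening"])
```

```text
[0.39115281 0.2740484  0.17132691] [-1.79993331e+02  2.16350765e-03 -8.82000248e+01] 0.0854943826975885
```

View pics/w3.png

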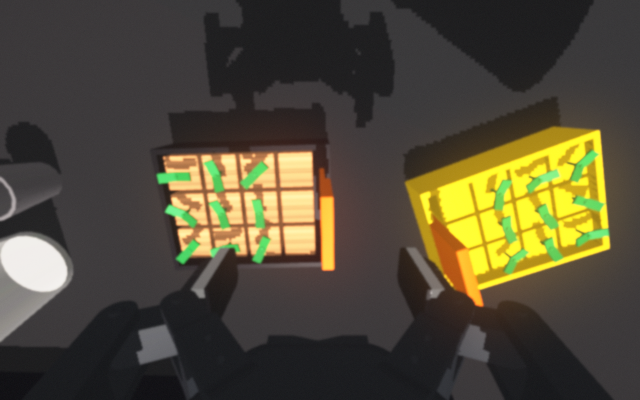

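The wrist view shows the black tray's tab between the fingers, top edge from about (321,180) to (328,268). The yellow look-alike's tab is at (433..482, 222..305), to the right of the right-hand finger.

Run:
```python
import numpy as np
from h import px2w
f=np.load("w.npz")
for p in[(329,268),(328,183),(322,268),(334,268),(433,222,),(440,260),(482,305),(465,305)]: print(p,px2w(f,*p,.085).round(4))
for p in[(161,150),(326,148),(181,266)]: print(p,px2w(f,*p,.04).round(4))
```

```text
(329, 268) [0.3821 0.2949 0.085 ]
(328, 183) [0.3854 0.2383 0.085 ]
(322, 268) [0.3866 0.295  0.085 ]
(334, 268) [0.3789 0.2947 0.085 ]
(433, 222) [0.3203 0.2606 0.085 ]
(440, 260) [0.3116 0.2866 0.085 ]
(482, 305) [0.2774 0.3199 0.085 ]
(465, 305) [0.2889 0.3203 0.085 ]
(161, 150) [0.5049 0.2298 0.04  ]
(326, 148) [0.3858 0.2243 0.04  ]
(181, 266) [0.5015 0.3254 0.04  ]
```

Call:
drive_tool(commands=[[110, [0.08, 0.15, 0], 0], [110, [0, 0, 0], 0], [110, [0, 0, 0.4], 0], [110, [0, 0, 0.4], 0], [110, [0, 0, 0.38], 0]])

```text
time_s: 10.2
position: [0.3853, 0.2701, 0.1237]
orientation: [-180.0, 0.0, -88.3]
wrist_force: [0.3, -0.7, 0.3]
opening: 0.0483
grip_force: 0.0
```

Call:
drive_tool(commands=[[255, [0, 0, 0], 0], [255, [0, 0, 0], 0], [255, [0, 0, 0], 0], [255, [0, 0, 0], 0], [255, [0, 0, 0], 0]])

```text
time_s: 10.7
position: [0.3856, 0.271, 0.1253]
orientation: [-179.9, 0.1, -88.2]
wrist_force: [-0.9, -1.2, 3.9]
opening: 0.0073
grip_force: 60.5
```

Call:
drive_tool(commands=[[255, [0, 0, 0], 0], [255, [0, 0, 0], 0], [255, [0, 0, 0], 0]])

```text
time_s: 11.0
position: [0.3856, 0.271, 0.1253]
orientation: [-179.9, 0.0, -88.2]
wrist_force: [-0.8, -0.9, 5.9]
opening: 0.007
grip_force: 60.7
```

Call:
drive_tool(commands=[[255, [0, 0, -0.1], 0], [255, [0, 0, -0.15], 0], [255, [0, 0, -0.15], 0], [255, [0, 0, 0], 0]])

```text
time_s: 11.4
position: [0.3854, 0.2711, 0.141]
orientation: [-180.0, 0.0, -88.2]
wrist_force: [0.4, -0.4, -1.9]
opening: 0.0072
grip_force: 59.5
```

Call:
drive_tool(commands=[[255, [0.3, -0.01, 0], 0], [255, [0.55, -0.01, 0], 0], [255, [0.7, -0.01, 0], 0], [255, [0.75, -0.01, 0], 0], [255, [0.75, -0.01, 0], 0]])

```text
time_s: 11.9
position: [0.3905, 0.1472, 0.1396]
orientation: [180.0, -0.0, -88.2]
wrist_force: [0.7, -0.4, -2.8]
opening: 0.0075
grip_force: 59.6
```

Call:
drive_tool(commands=[[255, [0.75, -0.01, 0], 0], [255, [0.75, -0.01, 0], 0], [255, [0.75, -0.01, 0], 0], [255, [0.75, -0.01, 0], 0], [255, [0.7, -0.01, 0], 0]])

```text
time_s: 12.4
position: [0.397, -0.0007, 0.1398]
orientation: [180.0, -0.0, -88.2]
wrist_force: [0.3, -0.5, -2.7]
opening: 0.0072
grip_force: 59.5
```

Call:
drive_tool(commands=[[255, [0.45, -0.01, 0], 0], [255, [0.25, -0.01, 0], 0], [255, [0, 0, 0], 0], [255, [0, 0, 0], 0]])

```text
time_s: 12.8
position: [0.3991, -0.0268, 0.1399]
orientation: [180.0, 0.0, -88.2]
wrist_force: [-0.4, 0.9, -2.7]
opening: 0.0073
grip_force: 59.5
```

Run:
```python
from station import env
import numpy as np,cv2
g=env.grab_frame("wrist")
np.savez("w.npz",**{k:g[k] for k in("color","mtx","extrinsics")})
f=env.grab_frame("scene")
a=cv2.resize(f["color"][120:320,260:500],(432,360));b=cv2.resize(g["color"],(360,225))
cv2.imwrite("pics/w4.png",np.hstack([a,cv2.copyMakeBorder(b,0,135,0,0,0)]))
```

```text
(no output)
```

View pics/w4.png

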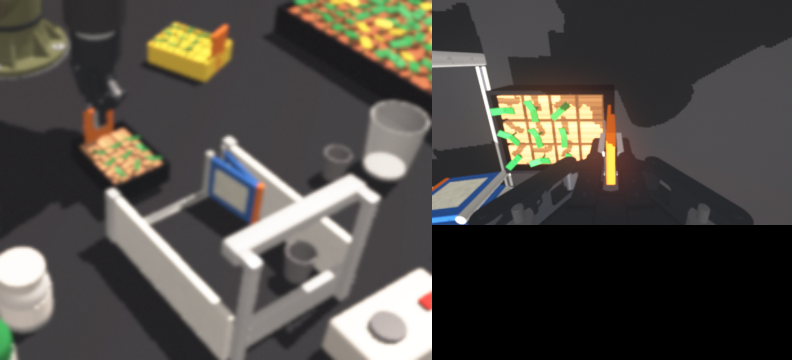

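Call:
drive_tool(commands=[[255, [0, -0.3, 0], 0], [255, [0, -0.6, 0], 0], [255, [0, -0.75, 0], 0], [255, [0, -0.75, 0], 0], [255, [0, -0.75, 0], 0]])

```text
time_s: 13.4
position: [0.5265, -0.0221, 0.1398]
orientation: [180.0, -0.0, -88.1]
wrist_force: [0.2, 0.5, -2.3]
opening: 0.0073
grip_force: 59.4
```

Call:
drive_tool(commands=[[255, [0, -0.75, 0], 0], [255, [0, -0.75, 0], 0], [255, [0, -0.6, 0], 0], [255, [0, -0.3, 0], 0], [255, [0, 0, 0], 0]])

```text
time_s: 13.9
position: [0.6221, -0.019, 0.1389]
orientation: [179.9, -0.0, -88.1]
wrist_force: [-1.2, -0.2, -2.2]
opening: 0.0073
grip_force: 59.5
```

Run:
```python
from station import env
import numpy as np,cv2
g=env.grab_frame("wrist");f=env.grab_frame("top")
np.savez("w.npz",**{k:g[k] for k in("color","mtx","extrinsics")})
a=cv2.resize(f["color"][70:190,230:350],(360,360));b=cv2.resize(g["color"],(430,269))
cv2.imwrite("pics/w5.png",np.hstack([a,cv2.copyMakeBorder(b,0,91,0,0,0)]))
```

```text
(no output)
```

View pics/w5.png

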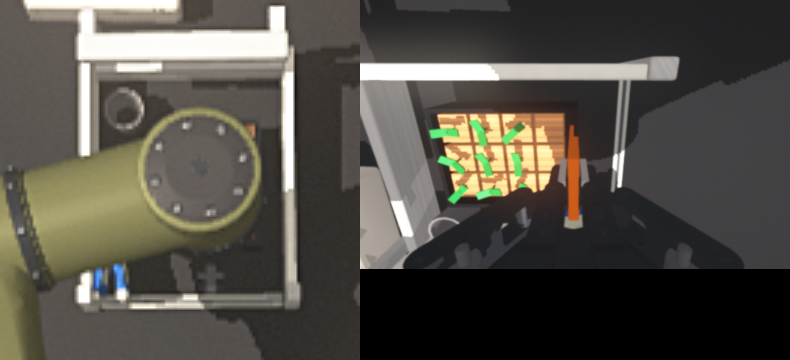

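Call:
drive_tool(commands=[[255, [0, -0.3, 0], 0], [255, [0, -0.4, 0], 0], [255, [0, -0.3, 0], 0], [255, [0, 0, 0.1], 0], [255, [0, 0, 0.1], 0]])

```text
time_s: 14.5
position: [0.6604, -0.0184, 0.1317]
orientation: [180.0, 0.0, -88.2]
wrist_force: [-0.5, 1.0, -2.4]
opening: 0.0073
grip_force: 59.5
```

Call:
drive_tool(commands=[[255, [0, 0, 0.1], 0], [255, [0, 0, 0.04], 0], [255, [0, -0.1, 0], 0], [255, [0, -0.1, 0], 0], [255, [0, 0, 0], 0]])

```text
time_s: 15.0
position: [0.6697, -0.0185, 0.1267]
orientation: [-180.0, -0.0, -88.2]
wrist_force: [0.8, 0.0, -2.4]
opening: 0.0069
grip_force: 59.5
```

Call:
drive_tool(commands=[[255, [0, -0.07, 0], 0], [255, [0, -0.05, 0], 0], [255, [0, 0, 0], 0]])

```text
time_s: 15.3
position: [0.6742, -0.0184, 0.1264]
orientation: [180.0, -0.0, -88.2]
wrist_force: [0.5, 0.0, -2.9]
opening: 0.0071
grip_force: 59.5
```

Call:
drive_tool(commands=[[255, [0, -0.05, 0], 0], [255, [0, -0.05, 0], 0], [255, [0, 0, 0], 0]])

```text
time_s: 15.6
position: [0.6762, -0.018, 0.1265]
orientation: [179.7, -0.0, -88.2]
wrist_force: [-12.4, 2.2, 2.7]
opening: 0.0072
grip_force: 60.6
```

Call:
drive_tool(commands=[[255, [0, 0.04, 0.04], 0], [255, [0, 0, 0.02], 0], [255, [0, 0, 0], 0]])

```text
time_s: 15.9
position: [0.6757, -0.0182, 0.1254]
orientation: [179.9, -0.0, -88.2]
wrist_force: [-7.7, 1.7, 3.8]
opening: 0.0075
grip_force: 60.9
```

Call:
drive_tool(commands=[[130, [0, 0, 0], 0], [130, [0, 0, 0], 0], [130, [0, 0, 0], 0], [130, [0, 0, -0.3], 0], [130, [0, 0, -0.8], 0]])

```text
time_s: 16.4
position: [0.675, -0.0184, 0.1654]
orientation: [179.6, -0.0, -88.2]
wrist_force: [0.8, -0.3, -1.4]
opening: 0.0421
grip_force: 0.0
```

Call:
drive_tool(commands=[[130, [0, 0, -1], 0], [130, [0, 0.5, -1], 0], [130, [0, 1, -0.5], 0], [130, [0, 1, 0], 0], [130, [0, 1, 0], 0]])

```text
time_s: 16.9
position: [0.5353, -0.0228, 0.27]
orientation: [-179.8, 0.0, -88.2]
wrist_force: [-0.2, -0.0, 0.7]
opening: 0.0422
grip_force: 0.0
```

Call:
drive_tool(commands=[[130, [0, 1, 0], 0], [130, [0, 1, 0], 0], [130, [0, 0.8, 0], 0], [130, [0, 0, 0], 0], [130, [0, 0, 0], 0]])

```text
time_s: 17.4
position: [0.4244, -0.0262, 0.2697]
orientation: [-179.8, 0.1, -88.2]
wrist_force: [0.7, -0.7, 0.3]
opening: 0.042
grip_force: 0.0
```

Run:
```python
from station import env
import numpy as np,cv2
f=env.grab_frame("top");g=env.grab_frame("scene")
np.savez("top2.npz",**{k:f[k] for k in("color","mtx","extrinsics")})
a=cv2.resize(f["color"][70:190,230:350],(432,432),interpolation=cv2.INTER_CUBIC);b=cv2.resize(g["color"][180:320,300:480],(360,280))
cv2.imwrite("pics/end.png",np.hstack([a,cv2.copyMakeBorder(b,0,152,0,0,0)]))
```

```text
(no output)
```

View pics/end.png

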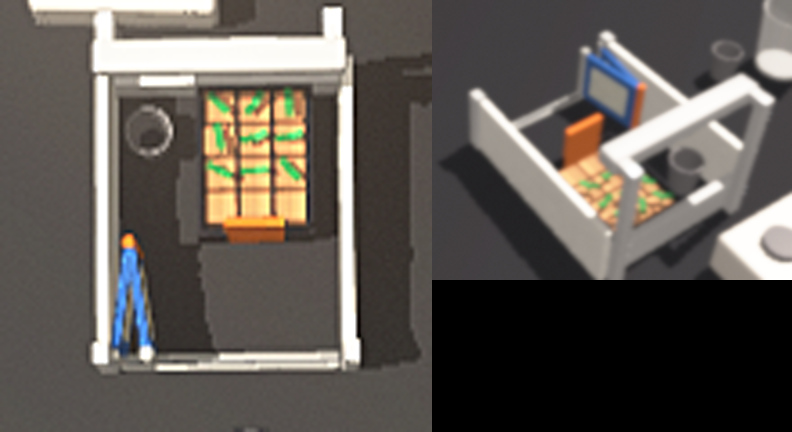

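The tray stands square against the rear stop, with its tab at (255,228) towards the robot. The door is folded at left, with its fold at (128,242), and the net cup is unmoved at (149,131). Handing in.

```bash
python3 -c "
from station import env
print(env.close_job())"
```

```text
the job is handed in; nothing more can be done
None
```

The job is handed in, with no verdict returned: in the last pictures the door is folded fully left, the tray stands square against the rear stop with its tab towards the robot, and the net cup is where it started.

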